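# Latch the hold-down clamp over the pale carving blank

## Task

Two identical hold-down clamps with red pads stand on the bench, one over a pale wooden blank and one over a dark one. Press the red pad of the clamp that holds the pale blank down until its lever catches, then let go, so that the lever stays down by itself. Leave the other clamp's lever up and the pale blank in its bed.

Things in the scene. Friction and masses are not known exactly. Their poses are not given: they have to be found in the camera images.
- pale_pad (a point): Top centre of the red press pad (44 x 36 mm) at the end of the lever over the pale blank, 159 mm above the bench when up. x: along the lever to its hinge (165 mm along x, 14 mm below in z, axis level 75 mm above the bench), z: out of the pad. Caught it rests about 98 mm above the bench, at the rubber stop 88. Pressed down it travels 70 mm downward and 22 mm level, away from the hinge.
- pale_lever (a joint): Aluminium lever (22 mm wide) over the pale blank: 0 up, i.e. pad end raised 26 degrees; grows when pressed, catches at 0.39 rad, rests at 0.40 when let go, stop at 0.46. Not caught, it springs up. Push on the pad with shut fingers: 1 to 3 N at first, 9 to 10 N at 0.30 rad, where the catch is met, then easing. The catch post (90 mm high) stands 47 mm from the lowered pad's centre.
- dark_lever (a joint): Lever of the other, identical clamp, over the dark blank: 0 up, grows as it is pressed down. To be left up. (A fixed work lamp hangs at x 0.55, y -0.29, its lower end 0.52 m above the bench: swing the arm round in front of it, drawn in.)
- pale_blank_centre (a point): Centre of the pale wooden blank, 62 x 90 x 30 mm; it lies loose under the lever on the clamp's board (190 x 120 x 14 mm) between low wooden lips. x points to the clamp's hinge. The dark blank has the same shape in dark brown.

How it is judged:
At the end, for the whole second after the job is handed in: The lever over the pale blank stays caught down by itself (above 0.36 rad), the lever over the dark blank is up (below 0.05 rad), and the pale blank is within 12 mm of where it lay (value of joint pale_lever above 0.36 rad and value of joint dark_lever below 0.05 rad and distance of pale_blank_centre from where it was at the start of the episode below 0.012 m); the robot touches nothing.
It fails at once if the lever of the clamp over the dark blank is pressed down (more than 0.15 rad) (value of joint dark_lever above 0.15 rad).
It also fails if it takes over 32 s, if anything falls off the work surface, if the arm or the gripper's body presses on something with over 40 N, if the wrist force passes 120 N, or if a joint passes its speed limit or range.

## Robot

A 6-joint arm with a two-finger parallel gripper is mounted at the origin on a cart in front of the work surface, level with it; the furniture and walls round the work are solid. World frame = base frame: x ahead of the robot, y to its left, z up, the work surface at z = 0. Lengths are in m, angles in rad, forces in N, time in s.
With the tool pointing down it reaches from about 0.375 to 0.975 m from the base axis. Payload 3.8 kg.
Tool frame: the origin (TCP) lies midway between the tips of the shut fingers; the grasp point (between the pads) lies 19 mm behind it; z points along the fingers, y is the direction in which the jaws open and shut (so a half turn about z gives the same grasp; the last joint's range is limited). The gripper opens to 85 mm and grips with 20 to 120 N. Pads are 22 mm wide; open, the fingers measure 114 mm over their backs; the gripper's body (76 mm by 85 mm) begins 54 mm behind the grasp point. The pads swing forward as they close: fully open they stand 13 mm farther back than shut.
Start: joints at [1.271, 0.264, 1.604, -0, 1.274, -0.037], TCP at [0.175, 0.652, 0.231] pointing down, gripper open.
Joint ranges: [-2.63, 2.63], [-0.94, 2.18], [0.31, 2.57], [-1.31, 4.45], [0, 2.66], [-2.55, 2.55]. Speed limits (rad/s): [2.57, 2.57, 3.14, 3.14, 3.14, 3.14].

## Interface

Orientations are given as a rotation vector (axis times angle).
In Python, from workcell import readout, read_camera, camera_params, bot gives the robot as it stands.
- The arm moves only by the tool apply_moves, never from a script. Its argument "plan" is a list that holds one entry, the list of rows, each a list of 7 numbers: the shift along the tool's x, y, z each as a share of 1000 mm, from -1 to 1, then the turn, a rotation vector about the tool's x, y, z each as a share of pi rad, from -1 to 1, then the gripper command: -1 is fully open, 1 is shut, values between are in proportion. A call has exactly 8 rows; each row is the pose to reach, as a shift and turn from the pose commanded when the call began, along the tool's axes at that moment, turning the shorter way round; what a row does not reach only later rows make up. A row lasts 1/12 s, in which the tool goes at most 41.7 mm and 7.16 degrees, less where a joint would pass 70% of its speed; a pose out of reach is approached as far as the arm can. A call with a number of a shift or a turn outside -1 to 1 is refused whole. A call with a gripper value outside its range is refused whole. The fingers move at their own pace and stop on an object; "force" is the grip in N (left out, the last holds). Time passes only in rows, so rows that repeat a pose let the fingers close, or fill a call up. It gives the time, the measured TCP pose, the force and the opening at its end, in the units of the state.
- readout.read_state(): the state, without advancing time (a new reading comes with each control period).
- read_camera(name): name is "scene" or "top"; returns the picture (480x640x3 uint8, red, green, blue); there is no depth.
- camera_params(name): a dict with "fovy" (degrees; the focal length in pixels is half the picture's height over the tangent of half this angle, whatever the lens; pixels are square), "cx", "cy" (the principal point, pixels), "rvec" (rotation vector, rad) and "tvec" (3), from world to camera coordinates, as OpenCV has them. Camera axes: x right, y down, z forward; pixel columns grow to the right and rows downward; lengths in m; the calibration is good to about 2 mm. A picture is of the moment at which its call begins. camera_params takes no time and is no camera call.
- bot.finish_job(): hands the job in, once; it reports no verdict.
The state is a dict: "time": time; "q": joint angles; "joint_vel": joint speeds; "joint_torque": joint torques, N m; "tool_pos": TCP position; "tcp_rot": TCP orientation; "wrist_force": force on the tool from outside, world axes, zero at the start; "torque": the same for the moment, N m; "width": opening from 0.0 (shut) to 1.0 (fully open).
Only numpy, scipy, OpenCV 4.12 (cv2) and the standard library are available. Lean on these libraries where they do the work, as an engineer would, in place of code of your own. Each camera call takes 0.05 s, during which the arm holds its last target.

## Working session

There is one attempt and no reset: what is moved stays moved. The work goes in short steps, Python scripts to look and compute and a tool call to move; the robot and the scene stay as the last step left them, time stands still between calls to the robot, and variables do not carry over. Pictures are saved under pics/ and viewed, and the job is handed in when it is done.

Besides the shell and the picture viewer there is one more tool, called after "Emit:" as name(argument=value, ...), one argument or row to a line, values as JSON. apply_moves: Moves the arm, as the interface text tells. Shift numbers are shares of 1000 mm and turn numbers shares of pi rad, none past 1 either way. Its arguments: {"type":"object","properties":{"plan":{"type":"array","items":{"type":"array","items":{"type":"array","items":{"type":"number","minimum":-1,"maximum":1}}}},"force":{"type":"number"}},"required":["plan"]}

```bash
mkdir -p pics; python3 - <<'E'
from workcell import readout, read_camera, camera_params
import cv2
print(readout.read_state())
for n in("scene","top"):
    cv2.imwrite(f"pics/{n}0.png",read_camera(n)[:,:,::-1]); print(camera_params(n))
E
```

```text
{'time': 0.0, 'q': array([ 1.27108106e+00,  2.64784181e-01,  1.60536324e+00,  8.35732295e-06,
        1.27366359e+00, -3.69142308e-02]), 'joint_vel': array([-0.00088206, -0.0011799 , -0.00176303, -0.00052356,  0.00014791,
       -0.00110158]), 'joint_torque': array([-2.02093535e-03, -5.15125537e+01, -3.67301524e+01, -5.94144494e-04,
        1.25865592e-02, -1.86959022e-05]), 'tool_pos': array([0.17515348, 0.6511404 , 0.2299469 ]), 'tcp_rot': array([-0.41157386, -3.11413154,  0.00343283]), 'wrist_force': array([-0.51017281,  0.40846883, -0.68501328]), 'torque': array([ 0.06390312, -0.00778958, -0.05502734]), 'width': 0.9999507454559662}
{'fovy': 47.76321259712068, 'cx': 317.5787804554352, 'cy': 233.14290338778954, 'rvec': array([ 2.21637892, -0.67222151,  0.27792936]), 'tvec': array([-0.47252216,  0.37917238,  0.65004932])}
{'fovy': 43.2145376516354, 'cx': 313.2039146394871, 'cy': 237.16381068720463, 'rvec': array([ 2.11322787, -2.11525216,  0.21299417]), 'tvec': array([0.0803552 , 0.63447939, 0.99882747])}
```

View pics/scene0.png

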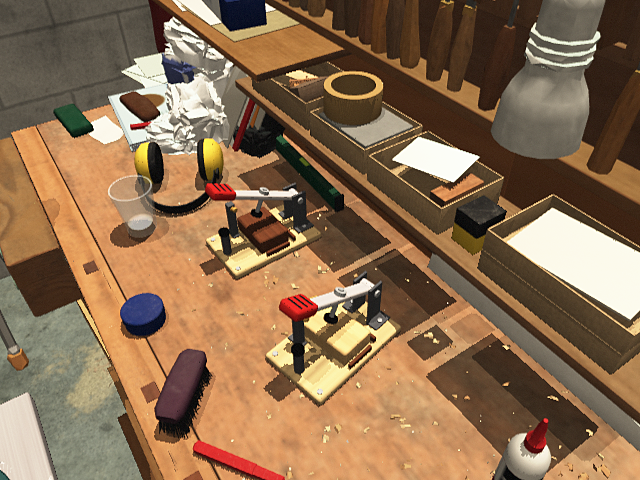

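View pics/top0.png

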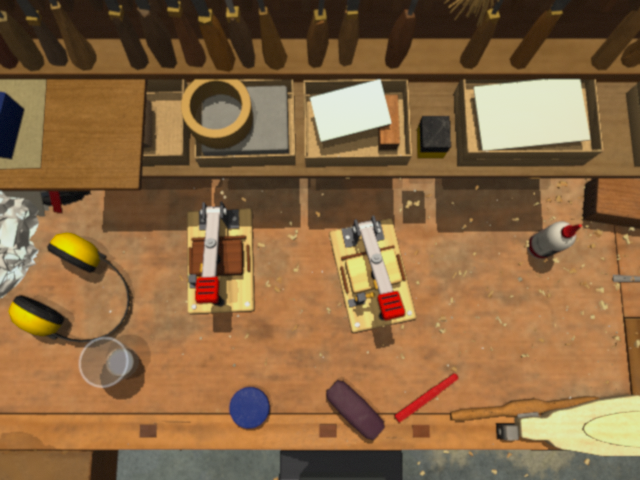

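The pale clamp is the right-hand one: its pad is at about (390,305) in top and (298,306) in scene. The dark clamp's pad is at (207,290) in top and (222,192) in scene. Next I'll measure both.

```bash
cat > h.py <<'E'
import numpy as np, cv2
from workcell import camera_params
def cam(n):
    p=camera_params(n); f=240/np.tan(np.radians(p['fovy']/2))
    K=np.array([[f,0,p['cx']],[0,f,p['cy']],[0,0,1]]); R=cv2.Rodrigues(p['rvec'])[0]; return K,R,np.array(p['tvec'])
def ray(n,uv):
    K,R,t=cam(n); d=R.T@np.linalg.inv(K)@np.array([*uv,1.]); return -R.T@t,d
def onz(n,uv,z):
    o,d=ray(n,uv); return o+d*(z-o[2])/d[2]
def proj(n,P):
    K,R,t=cam(n); q=K@(R@np.array(P,float)+t); return q[:2]/q[2]
def tri(a,b):
    P=[cam(n)[0]@np.c_[cam(n)[1],cam(n)[2]] for n in('scene','top')]
    X=cv2.triangulatePoints(P[0],P[1],np.array(a,float),np.array(b,float)); return X[:3,0]/X[3,0]
E
python3 - <<'E'
from h import *
for n in('scene','top'):
    im=cv2.imread(f'pics/{n}0.png'); h=cv2.cvtColor(im,cv2.COLOR_BGR2HSV)
    m=((h[...,0]<6)|(h[...,0]>174))&(h[...,1]>190)&(h[...,2]>110)
    N,l,s,c=cv2.connectedComponentsWithStats(m.astype('uint8'))
    for i in range(1,N):
        if s[i,4]>120: print(n,s[i],c[i],onz(n,c[i],.159))
    print('cam',ray(n,(320,240))[0],'tcp0',proj(n,[.175,.652,.231]),'lamp',proj(n,[.55,-.29,.52]))
    x0,y0=(250,260) if n=='scene' else (320,200)
    cv2.imwrite(f'pics/{n}z.png',cv2.resize(im[y0:y0+140,x0:x0+160],None,fx=5,fy=4.2857 if 0 else 4.28,interpolation=cv2.INTER_CUBIC))
E
```

```text
scene [205 183  31  16 280] [218.16428571 189.60357143] [0.52952694 0.24416237 0.159     ]
scene [279 294  39  27 524] [296.45038168 306.01717557] [ 0.50459293 -0.04675279  0.159     ]
scene [193 440  92  40 960] [234.26979167 460.92395833] [ 0.3412929  -0.18894405  0.159     ]
cam [ 0.27773269 -0.46005554  0.70769094] tcp0 [-64.45393155 112.40960867] lamp [535.97460709 143.89964962]
top [196 277  22  26 491] [206.55193483 289.54378819] [0.53150177 0.24692568 0.159     ]
top [378 292  26  28 494] [390.55668016 305.28947368] [ 0.50659333 -0.04091503  0.159     ]
top [395 374  63  48 605] [424.63636364 398.09917355] [ 0.36646675 -0.08875137  0.159     ]
cam [0.42088488 0.07823351 1.10607993] tcp0 [-115.53817442  549.90162465] lamp [686.22199904 227.95197373]
```

View pics/topz.png

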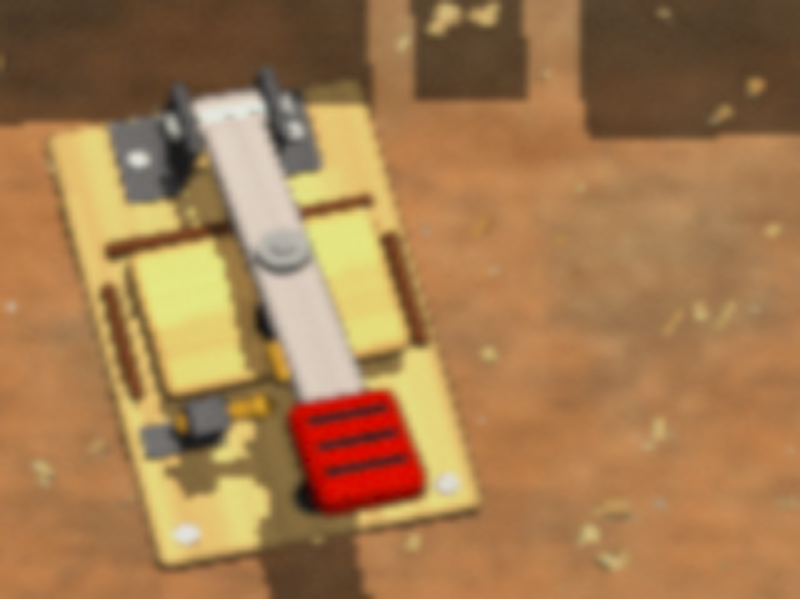

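View pics/scenez.png

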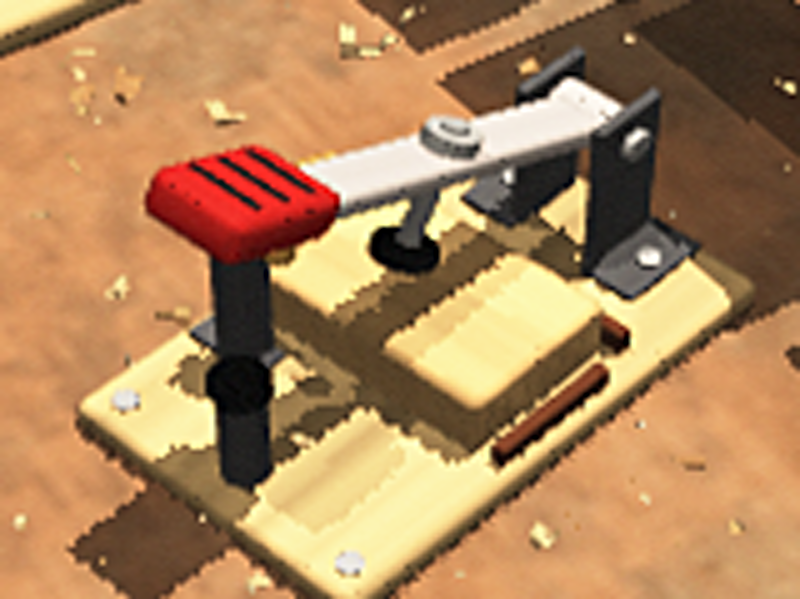

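```bash
python3 - <<'E'
from h import *
T=lambda u,v:(320+u/5,200+v/4.28)
S=lambda u,v:(250+u/5,260+v/4.28)
print('pad tri stripe',tri(S(254,181),T(363,440)),'c',tri(S(243,190),T(357,448)))
for z in(.159,):
  print(onz('top',T(363,440),z),onz('scene',S(254,181),z))
c=[onz('top',T(*p),.014) for p in((50,140),(355,88),(478,510),(160,565))]
print(np.round(c,4))
print([np.linalg.norm(c[i]-c[i-1]) for i in range(4)])
for a,b in((0,3),(1,2)):
  d=c[a]-c[b]; print('ang',np.degrees(np.arctan2(d[1],d[0])))
d=c[2]-c[3];print('ang w',np.degrees(np.arctan2(d[1],d[0]))+90)
# pad edges
p=[onz('top',T(*q),.159) for q in((293,405),(388,392),(424,490),(322,512))]
print(np.round(p,4),np.mean(p,0))
# lever centreline
a=onz('top',T(328,392),.150); b=onz('top',T(236,118),.085);d=b-a;print('lever',a,b,np.degrees(np.arctan2(d[1],d[0])))
# post top
print('post',onz('top',T(208,412),.09))
E
```

```text
pad tri stripe [ 0.51135702 -0.0445213   0.1594634 ] c [ 0.50874423 -0.04304337  0.15553465]
[ 0.51046077 -0.04420534  0.159     ] [ 0.51278338 -0.04449285  0.159     ]
[[ 0.6533  0.0489  0.014 ]
 [ 0.6761 -0.0641  0.014 ]
 [ 0.4949 -0.1033  0.014 ]
 [ 0.4723  0.0108  0.014 ]]
[np.float64(0.1849492327953658), np.float64(0.11526670443001828), np.float64(0.18538420506612602), np.float64(0.11634486916908238)]
ang 11.875306857340574
ang 12.207273089726238
ang w 11.22445105748858
[[ 0.5233 -0.0226  0.159 ]
 [ 0.528  -0.0525  0.159 ]
 [ 0.4923 -0.0627  0.159 ]
 [ 0.4844 -0.0308  0.159 ]] [ 0.50699151 -0.04215235  0.159     ]
lever [ 0.52903132 -0.03478274  0.15      ] [ 0.64713922 -0.01346815  0.085     ] 10.229893312528706
post [ 0.52799821 -0.00141666  0.09      ]
```

```bash
cat > m.py <<'E'
import sys; from h import *; from workcell import readout
from scipy.spatial.transform import Rotation as Ro
s=readout.read_state(); R=Ro.from_rotvec(s['tcp_rot'])
yaw=np.radians(192)
G=Ro.from_matrix(np.array([[np.cos(yaw),np.sin(yaw),0],[np.sin(yaw),-np.cos(yaw),0],[0,0,-1]]))
print(s['time'],s['tool_pos'].round(4),s['wrist_force'].round(1),s['width'],s['q'].round(2))
for a in sys.argv[1:]:
    t=np.array(eval(a)); print(t.round(4),R.inv().apply(t-s['tool_pos']).round(4),((R.inv()*G).as_rotvec()/np.pi).round(4))
E
python3 m.py "[.507,-.043,.25]" "[.40,.2,.25]"
```

```text
0.1 [0.1751 0.6512 0.2301] [-0.4  0.8  1. ] 1.006892794213845 [ 1.27  0.26  1.61  0.    1.27 -0.04]
[ 0.507 -0.043  0.25 ] [-0.5008 -0.5842 -0.0188] [-0.0006 -0.0002 -0.1503]
[0.4  0.2  0.25] [-0.3344 -0.3773 -0.0192] [-0.0006 -0.0002 -0.1503]
```

Emit:
apply_moves(
  plan=[
    [[-0.33, -0.378, -0.02, 0, 0, -0.15, 1], [-0.33, -0.378, -0.02, 0, 0, -0.15, 1], [-0.33, -0.378, -0.02, 0, 0, -0.15, 1], [-0.33, -0.378, -0.02, 0, 0, -0.15, 1], [-0.33, -0.378, -0.02, 0, 0, -0.15, 1], [-0.33, -0.378, -0.02, 0, 0, -0.15, 1], [-0.33, -0.378, -0.02, 0, 0, -0.15, 1], [-0.33, -0.378, -0.02, 0, 0, -0.15, 1]],
  ],
)

```text
time: 0.77
tool_pos: [0.3218, 0.3505, 0.2442]
tcp_rot: [0.328, -3.124, 0.001]
wrist_force: [0.1, 0.5, -0.8]
width: -0.005
```

```bash
python3 m.py "[.507,-.043,.25]"
```

```text
0.7667 [0.3218 0.3505 0.2442] [ 0.1  0.5 -0.8] -0.005408722376621886 [ 0.78 -0.13  2.   -0.    1.27 -1.  ]
[ 0.507 -0.043  0.25 ] [-0.0995 -0.4234 -0.0057] [-0.0001 -0.0001 -0.0001]
```

Emit:
apply_moves(
  plan=[
    [[-0.1, -0.423, -0.006, 0, 0, 0, 1], [-0.1, -0.423, -0.006, 0, 0, 0, 1], [-0.1, -0.423, -0.006, 0, 0, 0, 1], [-0.1, -0.423, -0.006, 0, 0, 0, 1], [-0.1, -0.423, -0.006, 0, 0, 0, 1], [-0.1, -0.423, -0.006, 0, 0, 0, 1], [-0.1, -0.423, -0.006, 0, 0, 0, 1], [-0.1, -0.423, -0.006, 0, 0, 0, 1]],
  ],
)

```text
time: 1.43
tool_pos: [0.4639, 0.0491, 0.249]
tcp_rot: [-0.326, 3.125, 0.0]
wrist_force: [1.9, 0.2, 0.0]
width: -0.001
```

```bash
python3 m.py "[.508,-.043,.19]"
```

```text
1.4333 [0.4639 0.0491 0.249 ] [1.9 0.2 0. ] -0.0012644753186055035 [ 0.05 -0.15  2.01  0.    1.28 -1.73]
[ 0.508 -0.043  0.19 ] [-0.0241 -0.0992  0.059 ] [ 0.      0.     -0.0004]
```

Emit:
apply_moves(
  plan=[
    [[-0.024, -0.099, 0.02, 0, 0, 0, 1], [-0.024, -0.099, 0.02, 0, 0, 0, 1], [-0.024, -0.099, 0.04, 0, 0, 0, 1], [-0.024, -0.099, 0.059, 0, 0, 0, 1], [-0.024, -0.099, 0.059, 0, 0, 0, 1], [-0.024, -0.099, 0.059, 0, 0, 0, 1], [-0.024, -0.099, 0.059, 0, 0, 0, 1], [-0.024, -0.099, 0.059, 0, 0, 0, 1]],
  ],
)

```text
time: 2.1
tool_pos: [0.5085, -0.0401, 0.1917]
tcp_rot: [-0.329, 3.122, -0.001]
wrist_force: [0.5, 0.1, 0.2]
width: 0.002
```

```bash
python3 m.py "[.508,-.043,.165]"; python3 - <<'E'
from workcell import read_camera
import cv2
a=read_camera('scene')[:,:,::-1];b=read_camera('top')[:,:,::-1]
import numpy as np
o=np.hstack([cv2.resize(a[180:420,200:440],(400,400)),cv2.resize(b[200:360,310:470],(400,400))])
cv2.imwrite('pics/c1.png',o)
E
```

```text
2.1 [ 0.5085 -0.0401  0.1917] [0.5 0.1 0.2] 0.0015670608840510825 [-0.13 -0.02  2.    0.    1.16 -1.91]
[ 0.508 -0.043  0.165] [ 0.0012 -0.0027  0.0267] [-0.0002  0.0007  0.0001]
```

View pics/c1.png

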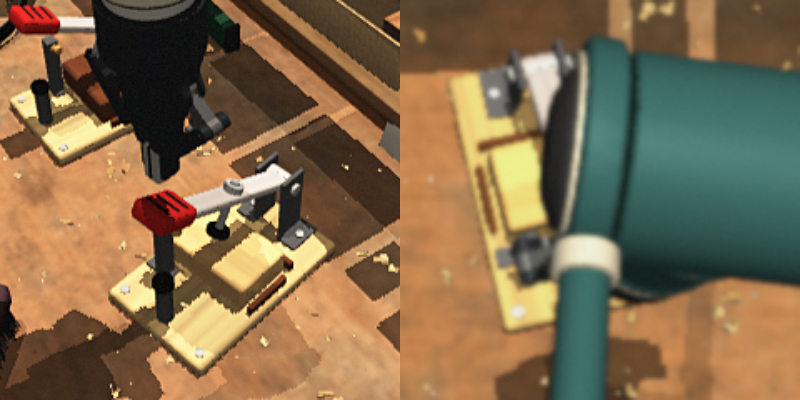

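Emit:
apply_moves(
  plan=[
    [[0.001, -0.003, 0.01, 0, 0, 0, 1], [0.001, -0.003, 0.02, 0, 0, 0, 1], [0.002, -0.003, 0.028, 0, 0, 0, 1], [0.005, -0.003, 0.035, 0, 0, 0, 1], [0.009, -0.003, 0.043, 0, 0, 0, 1], [0.012, -0.003, 0.051, 0, 0, 0, 1], [0.015, -0.003, 0.059, 0, 0, 0, 1], [0.015, -0.003, 0.059, 0, 0, 0, 1]],
  ],
)

```text
time: 2.87
tool_pos: [0.4922, -0.0467, 0.1291]
tcp_rot: [0.326, -3.122, -0.001]
wrist_force: [0.1, -0.3, 1.6]
width: -0.0
```

```bash
python3 m.py "[.4875,-.0475,.088]"; python3 - <<'E'
from workcell import read_camera
import cv2
a=read_camera('scene')[:,:,::-1]
cv2.imwrite('pics/c2.png',cv2.resize(a[240:400,240:420],(720,600)))
E
```

```text
2.8667 [ 0.4922 -0.0467  0.1291] [ 0.1 -0.3  1.6] -2.3826018886089838e-05 [-0.15  0.01  2.09 -0.    1.04 -1.92]
[ 0.4875 -0.0475  0.088 ] [0.0047 0.0002 0.0411] [ 0.0003 -0.0007 -0.0004]
```

View pics/c2.png

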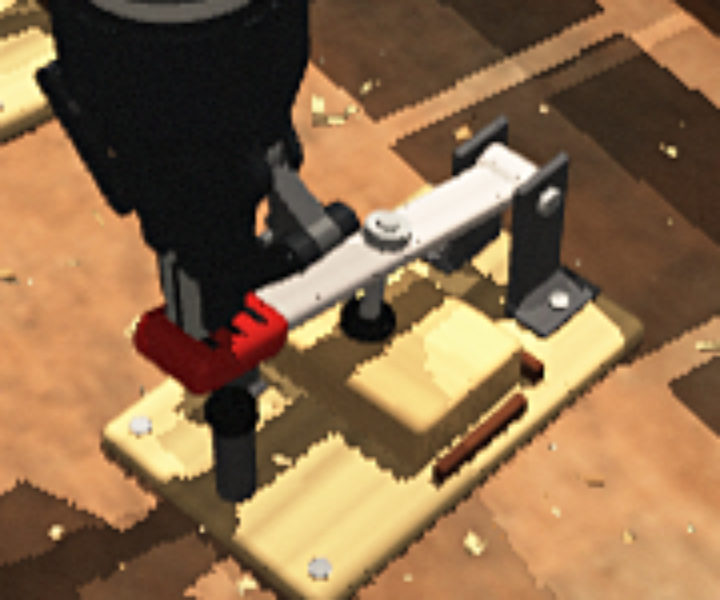

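Emit:
apply_moves(
  plan=[
    [[0.002, 0, 0.006, 0, 0, 0, 1], [0.004, 0, 0.012, 0, 0, 0, 1], [0.005, 0, 0.018, 0, 0, 0, 1], [0.006, 0, 0.023, 0, 0, 0, 1], [0.007, 0, 0.028, 0, 0, 0, 1], [0.008, 0, 0.034, 0, 0, 0, 1], [0.008, 0, 0.039, 0, 0, 0, 1], [0.008, 0, 0.039, 0, 0, 0, 1]],
  ],
)

```text
time: 3.58
tool_pos: [0.4857, -0.0486, 0.0913]
tcp_rot: [0.327, -3.124, 0.001]
wrist_force: [-1.6, -1.0, 4.3]
width: -0.0
```

```bash
python3 m.py "[.4875,-.0475,.088]"; python3 - <<'E'
from workcell import read_camera
import cv2
a=read_camera('scene')[:,:,::-1]
cv2.imwrite('pics/c3.png',cv2.resize(a[240:400,240:420],(720,600)))
E
```

```text
3.5833 [ 0.4857 -0.0486  0.0913] [-1.6 -1.   4.3] -0.000196394524245531 [-0.15  0.05  2.13 -0.    0.96 -1.93]
[ 0.4875 -0.0475  0.088 ] [-0.002   0.0007  0.0033] [-0.0001 -0.0002 -0.0003]
```

View pics/c3.png

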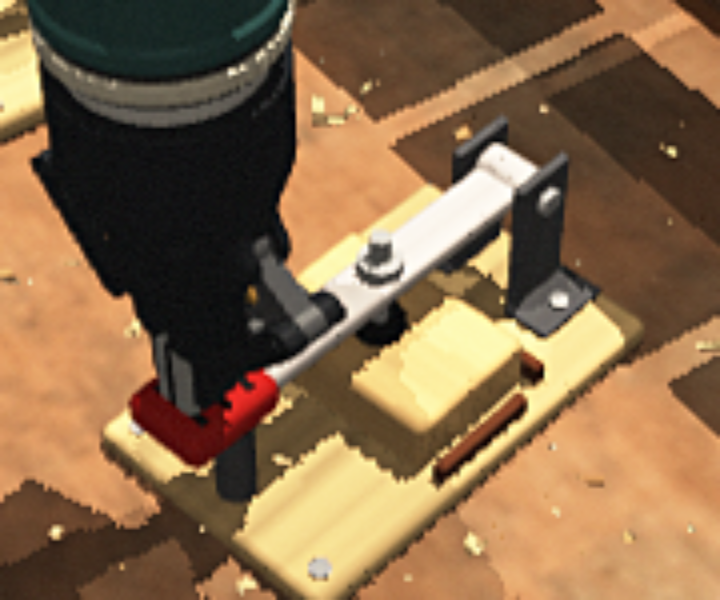

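The force has eased to 4.3 N with the TCP at 91 mm, which is about 0.44 rad and past the catch. I'll lift off now.

Emit:
apply_moves(
  plan=[
    [[0, 0, -0.004, 0, 0, 0, 1], [0, 0, -0.008, 0, 0, 0, 1], [0, 0, -0.014, 0, 0, 0, 1], [0, 0, -0.03, 0, 0, 0, 1], [0, 0, -0.05, 0, 0, 0, 1], [0, 0, -0.08, 0, 0, 0, 1], [0, 0, -0.12, 0, 0, 0, 1], [0, 0, -0.15, 0, 0, 0, 1]],
  ],
)

```text
time: 4.3
tool_pos: [0.4855, -0.0483, 0.2446]
tcp_rot: [-0.327, 3.124, 0.0]
wrist_force: [1.0, 0.1, 0.1]
width: 0.001
```

Emit:
apply_moves(
  plan=[
    [[0.03, 0, 0, 0, 0, 0, 1], [0.06, 0, 0, 0, 0, 0, 1], [0.08, 0, 0, 0, 0, 0, 1], [0.08, 0, 0, 0, 0, 0, 1], [0.08, 0, 0, 0, 0, 0, 1], [0.08, 0, 0, 0, 0, 0, 1], [0.08, 0, 0, 0, 0, 0, 1], [0.08, 0, 0, 0, 0, 0, 1]],
  ],
)

```text
time: 4.97
tool_pos: [0.4083, -0.0648, 0.2421]
tcp_rot: [0.328, -3.124, -0.0]
wrist_force: [-0.9, 0.3, -0.3]
width: -0.001
```

```bash
python3 m.py; python3 - <<'E'
from workcell import read_camera
import cv2
cv2.imwrite('pics/c4.png',read_camera('scene')[:,:,::-1]); cv2.imwrite('pics/c4t.png',read_camera('top')[:,:,::-1])
E
```

```text
4.9667 [ 0.4083 -0.0648  0.2421] [-0.9  0.3 -0.3] -0.0009635866681991441 [-0.22 -0.26  2.11  0.    1.29 -2.  ]
```

View pics/c4.png

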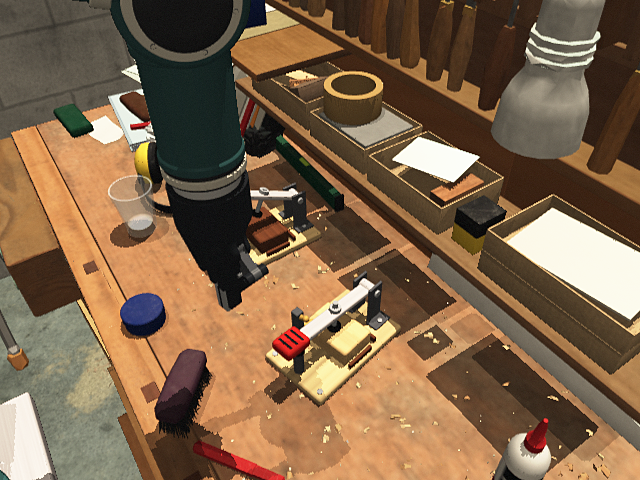

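View pics/c4t.png

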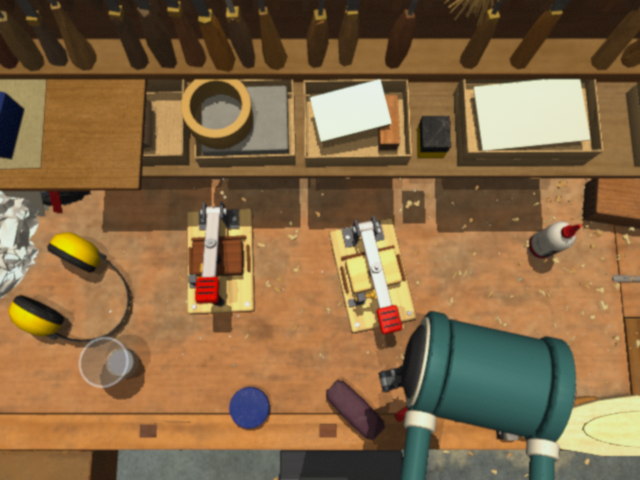

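The pale pad now sits low, at about (291,342) in scene and (389,319) in top. The dark lever's pad is unchanged in top at (207,290), and the blank is in its bed. I'll check the pad height and whether anything shifted.

```bash
python3 - <<'E'
from h import *
C={}
for f,n in(('c4','scene'),('c4t','top')):
    h=cv2.cvtColor(cv2.imread(f'pics/{f}.png'),cv2.COLOR_BGR2HSV)
    m=((h[...,0]<6)|(h[...,0]>174))&(h[...,1]>190)&(h[...,2]>110)
    N,l,s,c=cv2.connectedComponentsWithStats(m.astype('uint8'))
    for i in range(1,N):
        if s[i,4]>120: print(n,s[i],c[i]); 
    C[n]=[c[i] for i in range(1,N) if s[i,4]>300 and s[i,0]>250 and s[i,1]<370][0]
print(C,tri(C['scene'],C['top']))
for f in('top0','c4t'):
    h=cv2.cvtColor(cv2.imread(f'pics/{f}.png')[245:295,340:372],cv2.COLOR_BGR2HSV)
    m=(h[...,2]>215)&(h[...,1]>90); N,l,s,c=cv2.connectedComponentsWithStats(m.astype('uint8'));i=1+np.argmax(s[1:,4]);print(f,s[i],c[i])
E
```

```text
scene [273 326  37  30 532] [290.77255639 341.30263158]
scene [526 431  20  18 156] [536.8974359  440.44871795]
scene [202 446  83  34 725] [242.85103448 464.86896552]
top [196 276  23  27 508] [206.69291339 289.43700787]
top [377 306  25  28 402] [388.85323383 319.79353234]
{'scene': array([290.77255639, 341.30263158]), 'top': array([388.85323383, 319.79353234])} [ 0.49000829 -0.04635894  0.09252276]
top0 [  7  12  22  34 495] [17.5959596  28.15353535]
c4t [  7  12  23  34 535] [17.9271028  28.20560748]
```

```bash
python3 - <<'E'
from workcell import readout,bot
s=readout.read_state();print(s['time'],abs(s['joint_vel']).max(),s['wrist_force']);print(bot.finish_job())
E
```

```text
5.0667 0.003666784092792249 [ 0.78866869 -0.14313625 -0.13690953]
the job is handed in; nothing more can be done
None
```

I pressed the pale-blank clamp's pad down along its arc with shut fingers until the catch eased off, at about 0.44 rad and 4 N. I then lifted clear and handed the job in at 5.1 s; no verdict is reported.

- **Pale lever:** it stayed down after release. Its pad measured about 93 mm above the bench against the expected 98. I put the 5 mm difference down to the colour centroid including the pad's side faces; a lever that had sprung up would read about 159 mm.
- **Dark lever:** it stayed up, with its pad in the top view within 0.2 px of where it started.
- **Pale blank:** its patch in the top view shifted less than 0.5 px, so it is still in its bed.
- **Arm:** it was at rest and clear of everything, with a wrist force under 1 N.

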